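# Load the reagent bottle carrier by size

### The job

Gather the three white screw-cap reagent bottles into the carrier, each standing in the well made for its size: the largest bottle in the widest well, the middle one in the middle well, the smallest in the narrowest well. Keep the bottles upright all the way and stand them on the floor of the wells. The brown dropper bottle and the clear objective tube with the black lid do not belong there: leave them standing where they are.

Things in the scene. Friction and masses are not known exactly. Their poses are not given: they have to be found in the camera images.
- bottle_large_mid (a point): The large one of three white, round plastic reagent bottles with screw cap and printed label: body 48 mm in diameter, 89 mm tall in all, of which the straight body to grip is the lower 74 mm and the rest the narrower cap. Loose and standing upright on the table. The point is on its axis, half-way up (44.5 mm above its underside); its z axis points up along the bottle.
- bottle_medium_mid (a point): The medium one of three white, round plastic reagent bottles with screw cap and printed label: body 38 mm in diameter, 71 mm tall in all, of which the straight body to grip is the lower 59 mm and the rest the narrower cap. Loose and standing upright on the table. The point is on its axis, half-way up (35.5 mm above its underside); its z axis points up along the bottle.
- bottle_small_mid (a point): The small one of three white, round plastic reagent bottles with screw cap and printed label: body 28 mm in diameter, 56 mm tall in all, of which the straight body to grip is the lower 46 mm and the rest the narrower cap. Loose and standing upright on the table. The point is on its axis, half-way up (28 mm above its underside); its z axis points up along the bottle.
- block_large_floor (a point): Bare aluminium block, 74 x 74 mm, fixed in the white tray (236 x 86 mm, ends 25 mm high), with a round well 65 mm wide, 16 mm deep (widest of the three). Point: centre of the well's floor, 10 mm above the table; rim at 26 mm. The blocks stand in a row in any order, 75 mm between centres; y axis along the row, x across it, z up.
- block_medium_floor (a point): Bare aluminium block, 74 x 74 mm, fixed in the white tray (236 x 86 mm, ends 25 mm high), with a round well 55 mm wide, 16 mm deep (middle of the three). Point: centre of the well's floor, 10 mm above the table; rim at 26 mm. The blocks stand in a row in any order, 75 mm between centres; y axis along the row, x across it, z up.
- block_small_floor (a point): Bare aluminium block, 74 x 74 mm, fixed in the white tray (236 x 86 mm, ends 25 mm high), with a round well 45 mm wide, 16 mm deep (narrowest of the three). Point: centre of the well's floor, 10 mm above the table; rim at 26 mm. The blocks stand in a row in any order, 75 mm between centres; y axis along the row, x across it, z up.
- dropper_bottle_mid (a point): Slim brown glass dropper bottle with black rubber bulb, 33 mm in diameter and 102 mm tall, loose, standing upright on the table. Does not belong in the carrier. The point is on its axis 51 mm above its underside.
- objective_case_mid (a point): Clear tube with black screw lid that holds a microscope objective, 37 mm in diameter and 56 mm tall, loose, standing upright on the table. Does not belong in the carrier. The point is on its axis 28 mm above its underside. Fixed obstacles behind it: the microscope (beyond x = 0.42, left of y = 0.26, about 0.7 m tall) and a clamp stand (near x = 0.5, y = 0.15, about 0.2 m tall).
Not all that is in view belongs to the job. What is shaped like the part that bears dropper_bottle_mid but purple is not meant.

How it is judged:
By the outcome, as a careful person would: the job done as asked, in the order asked, and still so for the second after the job is handed in, with the robot touching nothing.
It also fails if it takes over 96 s, if anything falls off the work surface, if the arm or the gripper's body presses on something with over 40 N, if the wrist force passes 120 N, or if a joint passes its speed limit or range.

### The arm

A 7-joint arm with a two-finger parallel gripper is mounted at the origin on a cart in front of the work surface, level with it; the furniture and walls round the work are solid. World frame = base frame: x ahead of the robot, y to its left, z up, the work surface at z = 0. Lengths are in m, angles in rad, forces in N, time in s.
With the tool pointing down it reaches from about 0.425 to 0.875 m from the base axis. Payload 8.4 kg.
Tool frame: the origin (TCP) lies midway between the tips of the shut fingers; the grasp point (between the pads) lies 19 mm behind it (grip_depth is the distance from the TCP to the grasp point, in m); z points along the fingers, y is the line along which they close (so a half turn about z gives the same grasp; the last joint's range is limited). The gripper opens to 87 mm and grips with 3 to 60 N. Pads are 19 mm wide; open, the fingers measure 117 mm over their backs; the gripper's body (75 mm by 190 mm) begins 51 mm behind the grasp point.
Start: joints at [1.079, 0.333, 0.04, 1.465, -0.013, 1.343, -0.059], TCP at [0.249, -0.6, 0.223] pointing down, gripper open.
Joint ranges: [-2.58, 2.58], [-0.38, 2.09], [-1.3, 1.39], [0.25, 2.4], [-1.5, 4.64], [0.08, 2.09], [-2.65, 2.65]. Speed limits (rad/s): [2.22, 2.22, 2.79, 2.79, 3.14, 3.14, 3.14].

### API

Orientations are given as a rotation vector (axis times angle).
In Python, from plant import * gives the robot as it stands.
- The arm moves only by the shell command python3 -m crank 'ROWS'. ROWS is JSON, a list of rows, each an object with "travel": the shift along the tool's x, y, z in cm, a list of three; "angular": the turn, a rotation vector about the tool's x, y, z in rad, a list of three; "gripper": the closure, from 0 (fully open) to 1 (shut). In form: [{"travel": [tx, ty, tz], "angular": [rx, ry, rz], "gripper": gripper}, ...]. A call has 1 to 5 rows; each row shifts and turns the commanded pose from where the row before left it, along the tool's axes as they then stand; what a row does not reach is not made up. A row lasts 1/10 s, in which the tool goes at most 50 mm and 8.59 degrees, less where a joint would pass 70% of its speed; a pose out of reach is approached as far as the arm can. A call is refused whole if a number of a shift passes 5 or a number of a turn 0.15, either way. A call with a gripper value outside its range is refused whole. The fingers move at their own pace and stop on an object; the grip force is fixed at half the most. Time passes only in rows, so rows that do not move let the fingers close. It gives the time, the measured TCP pose, the force, the opening and the grip force at its end, in the units of the state.
- read_state(): the state, without advancing time (a new reading comes with each control period).
- read_camera(name): name is "scene" or "top"; returns a dict with "color" (480x640x3 uint8, red, green, blue), "intrinsics" (3x3 intrinsics, pixels), "position" and "orientation" of the camera in the world. Camera axes: x right, y down, z forward; pixel columns grow to the right and rows downward; lengths in m; the calibration is good to about 2 mm. A picture is of the moment at which its call begins. There is no depth.
- hand_in(): hands the job in; it is judged then, once.
The state is a dict: "t": time; "joint_positions": joint angles; "qd": joint speeds; "joint_torque": joint torques, N m; "eef_pos": TCP position; "tool_rot": TCP orientation; "contact_force": force on the tool from outside, world axes, zero at the start; "ft_torque": the same for the moment, N m; "width": finger opening in m; "gripper_force": force on a finger pad.
Only numpy, scipy, OpenCV 4.12 (cv2) and the standard library are available. Lean on these libraries where they do the work, as an engineer would, in place of code of your own. Each camera call takes 0.05 s, during which the arm holds its last target. There are 200 camera calls.

## Working session

There is one attempt and no reset: what is moved stays moved. The work goes in short steps, Python scripts to look and compute and a shell command to move; the robot and the scene stay as the last step left them, time stands still between calls to the robot, and variables do not carry over. Pictures are saved under pics/ and viewed, at most 14 in all, crops included, and the job is handed in when it is done.

```bash
mkdir -p pics; ls
python3 - <<'E'
from plant import *
import cv2
s=read_state(); print(s)
for n in("scene","top"):
    c=read_camera(n); cv2.imwrite(f"pics/{n}0.png",c["color"][:,:,::-1]); print(n,c["intrinsics"],c["position"],c["orientation"])
E
```

```text
pics
{'t': 0.0, 'joint_positions': array([ 1.07880701,  0.33391301,  0.03986465,  1.46631395, -0.01339898,
        1.34330111, -0.05853864]), 'qd': array([ 6.36114077e-04, -1.20380798e-03, -7.38614624e-04, -6.94090068e-05,
        2.13557016e-04,  1.69180442e-03, -1.37205388e-03]), 'joint_torque': array([-7.38563322e-04, -6.56352425e+01,  1.33536547e+00, -4.03802776e+01,
       -5.97263058e-02,  4.46209323e-02,  1.00758430e-04]), 'eef_pos': array([ 0.2485861 , -0.60005469,  0.22163691]), 'tool_rot': array([-3.07963355e+00, -6.12645529e-01,  6.81567914e-04]), 'contact_force': array([-0.43628154, -1.13550747,  0.21648379]), 'ft_torque': array([-0.03003859,  0.00666594,  0.02304923]), 'gripper_force': 0.0, 'width': 0.08692708462044779}
scene [[578.62049687   0.         318.18986729]
 [  0.         578.62049687 240.66979941]
 [  0.           0.           1.        ]] [-0.42138353 -0.81186534  0.61813489] [-1.84579951  0.87473769 -0.55070218]
top [[542.38586652   0.         323.48877184]
 [  0.         542.38586652 242.54409229]
 [  0.           0.           1.        ]] [ 0.3684526  -0.00608589  1.43870726] [-2.18564523  2.16012791 -0.15571617]
```

View pics/scene0.png

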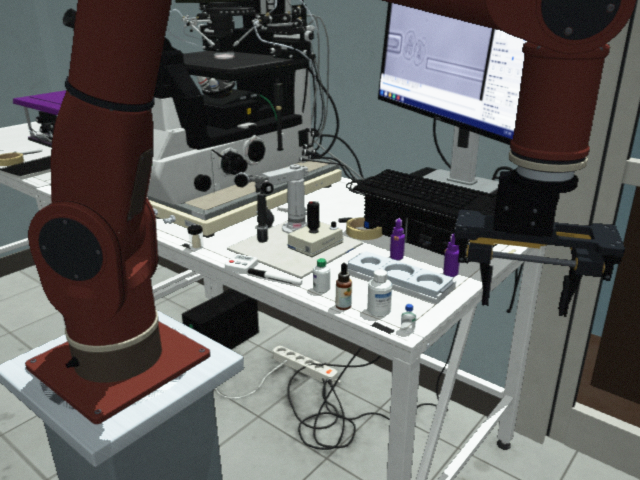

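View pics/top0.png

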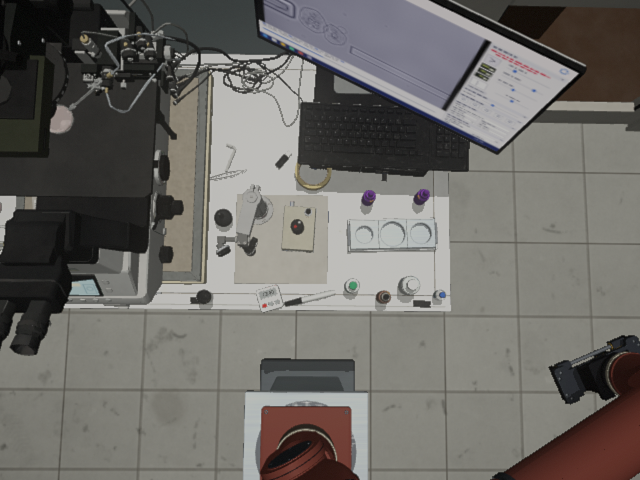

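The top view shows a green-capped bottle at (352,286), a large white one at (409,285), a small blue-capped one at (440,295), the brown dropper at (383,297), wells at about (364,235), (393,234) and (421,233), and purple decoys behind them. I'll zoom in.

Run:
```python
import cv2
a=cv2.imread("pics/top0.png")[185:315,320:460]; cv2.imwrite("pics/tc.png",cv2.resize(a,None,fx=4.6,fy=4.6,interpolation=cv2.INTER_CUBIC)[:600])
a=cv2.imread("pics/scene0.png")[210:345,300:480]; cv2.imwrite("pics/sc.png",cv2.resize(a,None,fx=4.4,fy=4.4,interpolation=cv2.INTER_CUBIC)[:600])
```

```text
(no output)
```

View pics/tc.png

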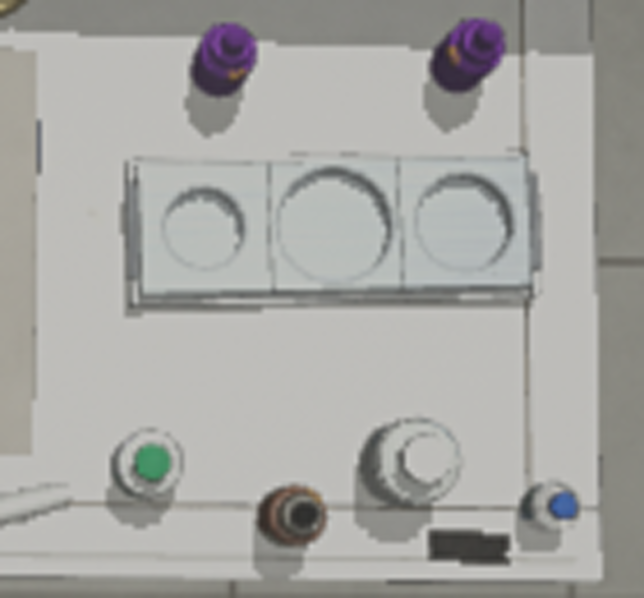

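View pics/sc.png

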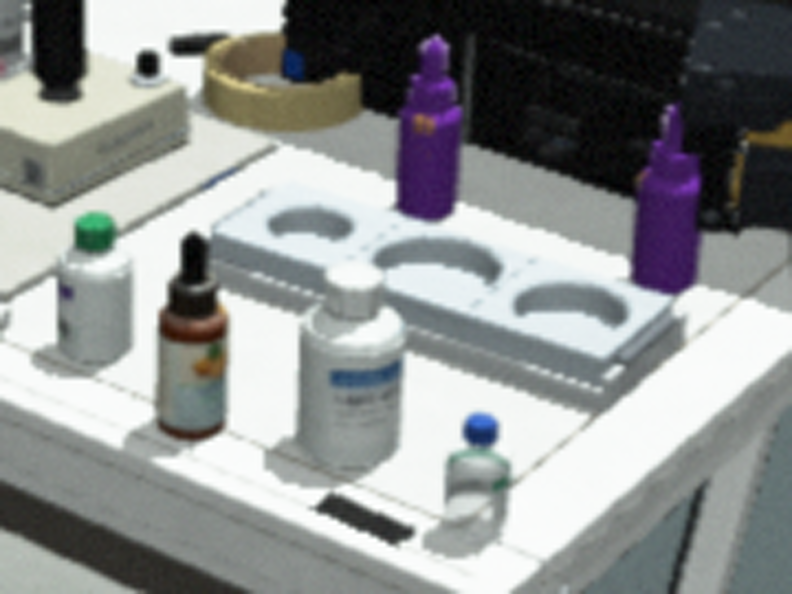

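```bash
cat > h.py <<'E'
from plant import *
import numpy as np
from scipy.spatial.transform import Rotation as R
CAL={"scene":(578.62049687,318.18986729,240.66979941,[-0.42138353,-0.81186534,0.61813489],[-1.84579951,0.87473769,-0.55070218]),
"top":(542.38586652,323.48877184,242.54409229,[0.3684526,-0.00608589,1.43870726],[-2.18564523,2.16012791,-0.15571617])}
def plane(cam,u,v,z):
    f,cx,cy,p,o=CAL[cam]; p=np.array(p); d=R.from_rotvec(o).apply([(u-cx)/f,(v-cy)/f,1]); return (p+d*(z-p[2])/d[2])[:2]
E
python3 - <<'E'
from h import *
t=lambda x,y:((x+.5)/4.6-.5+320,(y+.5)/4.6-.5+185)
s=lambda x,y:((x+.5)/4.4-.5+300,(y+.5)/4.4-.5+210)
for n,x,y,z in[("M",152,462,.071),("L",430,460,.089),("S",563,505,.056),("drop",303,515,.102),("ws",204,228,.026),("wl",334,225,.026),("wm",464,222,.026),("purple1",234,45,.1),("purple2",485,38,.1),("tabR",600,578,0),("tabR2",595,60,0)]: print(n,plane("top",*t(x,y),z).round(4))
for n,x,y,z in[("M",95,220,.071),("L",355,273,.089),("S",481,422,.056),("drop",195,238,.102),("ws",310,222,.026),("wl",437,266,.026),("wm",571,305,.026)]: print(n,plane("scene",*s(x,y),z).round(4))
s=read_state(); print(R.from_rotvec(s["tool_rot"]).as_matrix().round(3),s["eef_pos"])
E
```

```text
M [ 0.423  -0.1153]
L [ 0.4251 -0.2648]
S [ 0.4024 -0.3451]
drop [ 0.3944 -0.1938]
ws [ 0.5588 -0.1481]
wl [ 0.5616 -0.2229]
wm [ 0.5644 -0.2978]
purple1 [ 0.6501 -0.157 ]
purple2 [ 0.6562 -0.2952]
tabR [ 0.3621 -0.3796]
tabR2 [ 0.6655 -0.3819]
M [ 0.4281 -0.1108]
L [ 0.4315 -0.2585]
S [ 0.4045 -0.3425]
drop [ 0.394  -0.1971]
ws [ 0.5661 -0.1422]
wl [ 0.5651 -0.2205]
wm [ 0.5708 -0.2935]
[[ 0.924  0.383 -0.001]
 [ 0.383 -0.924  0.001]
 [-0.    -0.001 -1.   ]] [ 0.24860806 -0.6001174   0.22176623]
```

Both views agree within about 5 mm. The wells run small, large, medium from left to right. I'll do the small bottle first: turn so the fingers close along world x (tool x = world y), and go above it.

```bash
python3 -m crank '[{"travel":[0,0,0],"angular":[0,0,-0.15],"gripper":0},{"travel":[0,0,0],"angular":[0,0,-0.15],"gripper":0},{"travel":[0,0,0],"angular":[0,0,-0.15],"gripper":0},{"travel":[0,0,0],"angular":[0,0,-0.15],"gripper":0},{"travel":[0,0,0],"angular":[0,0,-0.15],"gripper":0}]' >/dev/null
python3 -m crank '[{"travel":[0,0,0],"angular":[0,0,-0.15],"gripper":0},{"travel":[0,0,0],"angular":[0,0,-0.15],"gripper":0},{"travel":[0,0,0],"angular":[0,0,-0.13],"gripper":0},{"travel":[0,0,0],"angular":[0,0,0],"gripper":0}]'
python3 - <<'E'
from h import *
s=read_state(); print(R.from_rotvec(s["tool_rot"]).as_matrix().round(3),s["eef_pos"],s["t"])
p=lambda x,y:((x+.5)/4.4-.5+300,(y+.5)/4.4-.5+210)
for q in[(435,42),(675,108)]: print(plane("scene",*p(*q),.1),plane("scene",*p(*q),.12))
E
```

```text
t: 1.0
eef_pos: [0.2486, -0.6003, 0.222]
tool_rot: [-2.217, -2.225, -0.001]
contact_force: [0.2, 0.6, -0.1]
width: 0.087
gripper_force: 0.0
[[-0.004  1.    -0.   ]
 [ 1.     0.004  0.001]
 [ 0.001 -0.    -1.   ]] [ 0.24858369 -0.6003019   0.22204729] 1.0
[ 0.6603676  -0.15451286] [ 0.61861202 -0.17988665]
[ 0.66126486 -0.29488473] [ 0.61947465 -0.31484018]
```

```bash
python3 -m crank '[{"travel":[3.2,1.9,0],"angular":[0,0,0],"gripper":0},{"travel":[3.2,1.9,0],"angular":[0,0,0],"gripper":0},{"travel":[3.2,1.9,0],"angular":[0,0,0],"gripper":0},{"travel":[3.2,1.9,0],"angular":[0,0,0],"gripper":0},{"travel":[3.2,1.9,0],"angular":[0,0,0],"gripper":0}]' >/dev/null
python3 -m crank '[{"travel":[3.2,2,0],"angular":[0,0,0],"gripper":0},{"travel":[3.2,2,0],"angular":[0,0,0],"gripper":0},{"travel":[3.2,2,0],"angular":[0,0,0],"gripper":0},{"travel":[0,0,3],"angular":[0,0,0],"gripper":0},{"travel":[0,0,3],"angular":[0,0,0],"gripper":0}]'
python3 -m crank '[{"travel":[0,0,0],"angular":[0,0,0],"gripper":0},{"travel":[0,0,0],"angular":[0,0,0],"gripper":0}]'
python3 - <<'E'
from h import *
import cv2
o=read_camera("scene")["color"][190:340,330:530,::-1]; cv2.imwrite("pics/s1.png",cv2.resize(o,None,fx=4,fy=4,interpolation=cv2.INTER_CUBIC))
E
```

```text
t: 2.0
eef_pos: [0.4046, -0.3433, 0.1626]
tool_rot: [2.22, 2.22, 0.0]
contact_force: [-0.2, -1.1, 0.2]
width: 0.0871
gripper_force: 0.0
t: 2.2
eef_pos: [0.403, -0.3442, 0.1629]
tool_rot: [-2.221, -2.22, -0.0]
contact_force: [-0.6, 0.1, 1.6]
width: 0.0867
gripper_force: 0.0
```

View pics/s1.png

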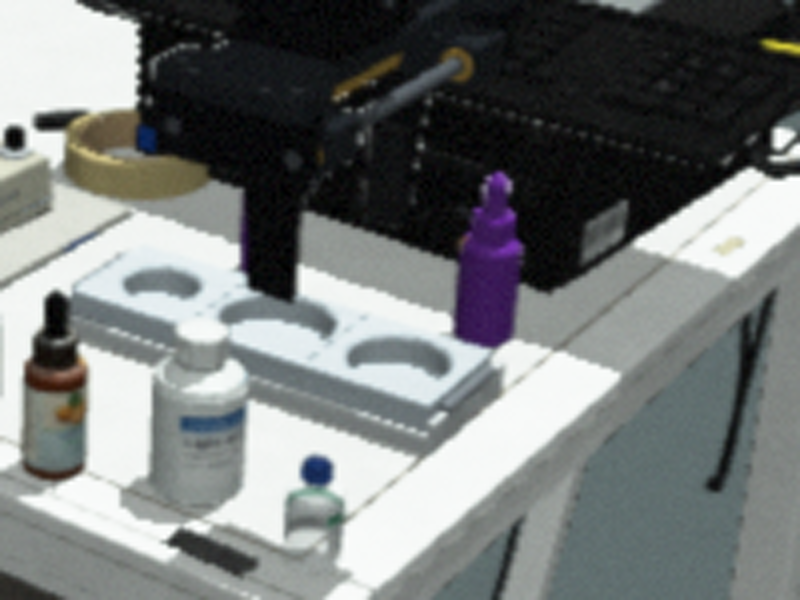

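The small bottle stands at (315,510) in the crop with its blue cap at (317,470), and the open gripper is above with clear space around it. Descending and closing.

```bash
python3 -m crank '[{"travel":[0,0,3],"angular":[0,0,0],"gripper":0},{"travel":[0,0,3],"angular":[0,0,0],"gripper":0},{"travel":[0,0,3],"angular":[0,0,0],"gripper":0},{"travel":[0,0,2],"angular":[0,0,0],"gripper":0},{"travel":[0,0,2],"angular":[0,0,0],"gripper":0}]'
python3 -m crank '[{"travel":[0,0,1.2],"angular":[0,0,0],"gripper":0},{"travel":[0,0,0],"angular":[0,0,0],"gripper":0.3},{"travel":[0,0,0],"angular":[0,0,0],"gripper":0.5},{"travel":[0,0,0],"angular":[0,0,0],"gripper":0.6},{"travel":[0,0,0],"angular":[0,0,0],"gripper":0.8}]'
python3 -m crank '[{"travel":[0,0,0],"angular":[0,0,0],"gripper":0.8},{"travel":[0,0,0],"angular":[0,0,0],"gripper":0.8},{"travel":[0,0,0],"angular":[0,0,0],"gripper":0.8},{"travel":[0,0,0],"angular":[0,0,0],"gripper":0.8}]'
```

```text
t: 2.75
eef_pos: [0.4041, -0.3453, 0.0333]
tool_rot: [2.22, 2.22, 0.0]
contact_force: [-0.6, -0.7, -0.6]
width: 0.0867
gripper_force: 0.0
t: 3.25
eef_pos: [0.4039, -0.3447, 0.0217]
tool_rot: [2.218, 2.222, 0.0]
contact_force: [-0.3, 0.6, -0.4]
width: 0.0628
gripper_force: 0.0
t: 3.65
eef_pos: [0.4033, -0.3442, 0.0206]
tool_rot: [-2.219, -2.224, 0.0]
contact_force: [-0.3, 0.0, -0.5]
width: 0.0308
gripper_force: 0.0
```

```bash
python3 -m crank '[{"travel":[0,0,0],"angular":[0,0,0],"gripper":0.8},{"travel":[0,0,0],"angular":[0,0,0],"gripper":0.8},{"travel":[0,0,-1],"angular":[0,0,0],"gripper":0.8},{"travel":[0,0,-2],"angular":[0,0,0],"gripper":0.8},{"travel":[0,0,-2.5],"angular":[0,0,0],"gripper":0.8}]'
python3 -m crank '[{"travel":[0,0,-2.5],"angular":[0,0,0],"gripper":0.8},{"travel":[0,0,-2.5],"angular":[0,0,0],"gripper":0.8},{"travel":[0,0,-2],"angular":[0,0,0],"gripper":0.8},{"travel":[0,0,-1],"angular":[0,0,0],"gripper":0.8},{"travel":[0,0,0],"angular":[0,0,0],"gripper":0.8}]'
```

```text
t: 4.15
eef_pos: [0.4027, -0.3436, 0.076]
tool_rot: [-2.218, -2.222, -0.0]
contact_force: [0.1, 0.9, -0.7]
width: 0.0271
gripper_force: 30.0
t: 4.65
eef_pos: [0.4039, -0.3447, 0.1571]
tool_rot: [2.217, 2.222, 0.0]
contact_force: [0.2, 0.2, -0.6]
width: 0.0271
gripper_force: 30.0
```

```bash
python3 -m crank '[{"travel":[1.5,1,0],"angular":[0,0,0],"gripper":0.8},{"travel":[2.5,2,0],"angular":[0,0,0],"gripper":0.8},{"travel":[2.5,2,0],"angular":[0,0,0],"gripper":0.8},{"travel":[2.5,2,0],"angular":[0,0,0],"gripper":0.8},{"travel":[2.5,2,0],"angular":[0,0,0],"gripper":0.8}]' >/dev/null
python3 -m crank '[{"travel":[2.5,2,0],"angular":[0,0,0],"gripper":0.8},{"travel":[2.5,2,0],"angular":[0,0,0],"gripper":0.8},{"travel":[2,1.8,0],"angular":[0,0,0],"gripper":0.8},{"travel":[1.3,1,0],"angular":[0,0,0],"gripper":0.8},{"travel":[0,0,0],"angular":[0,0,-0.05],"gripper":0.8}]'
python3 -m crank '[{"travel":[0,0,0],"angular":[0,0,-0.1],"gripper":0.8},{"travel":[0,0,0],"angular":[0,0,-0.15],"gripper":0.8},{"travel":[0,0,0],"angular":[0,0,-0.15],"gripper":0.8},{"travel":[0,0,0],"angular":[0,0,-0.15],"gripper":0.8},{"travel":[0,0,0],"angular":[0,0,-0.15],"gripper":0.8}]'
python3 -m crank '[{"travel":[0,0,0],"angular":[0,0,-0.15],"gripper":0.8},{"travel":[0,0,0],"angular":[0,0,-0.1],"gripper":0.8},{"travel":[0,0,0],"angular":[0,0,-0.05],"gripper":0.8},{"travel":[0,0,2],"angular":[0,0,0],"gripper":0.8},{"travel":[0,0,2],"angular":[0,0,0],"gripper":0.8}]'
python3 -m crank '[{"travel":[0,0,2],"angular":[0,0,0],"gripper":0.8},{"travel":[0,0,1],"angular":[0,0,0],"gripper":0.8},{"travel":[0,0,0],"angular":[0,0,0],"gripper":0.8},{"travel":[0,0,0],"angular":[0,0,0],"gripper":0.8}]'
python3 - <<'E'
from h import *
import cv2
for n,(r,c) in{"scene":(190,300),"top":(170,310)}.items():
    o=read_camera(n)["color"][r:r+150,c:c+180,::-1]; cv2.imwrite(f"pics/{n}2.png",cv2.resize(o,None,fx=4,fy=4,interpolation=cv2.INTER_CUBIC))
E
```

```text
t: 5.65
eef_pos: [0.5616, -0.1424, 0.154]
tool_rot: [-2.156, -2.281, -0.001]
contact_force: [-0.1, -0.8, -0.3]
width: 0.0274
gripper_force: 30.0
t: 6.15
eef_pos: [0.5601, -0.1456, 0.1541]
tool_rot: [-1.24, -2.884, -0.0]
contact_force: [0.5, -1.1, -0.8]
width: 0.0272
gripper_force: 30.0
t: 6.65
eef_pos: [0.5605, -0.1458, 0.1141]
tool_rot: [-0.806, -3.036, -0.0]
contact_force: [-0.4, 0.1, -1.1]
width: 0.0274
gripper_force: 30.0
t: 7.05
eef_pos: [0.561, -0.1457, 0.0857]
tool_rot: [-0.806, -3.036, -0.0]
contact_force: [-0.1, -0.1, -0.1]
width: 0.0272
gripper_force: 30.0
```

View pics/scene2.png

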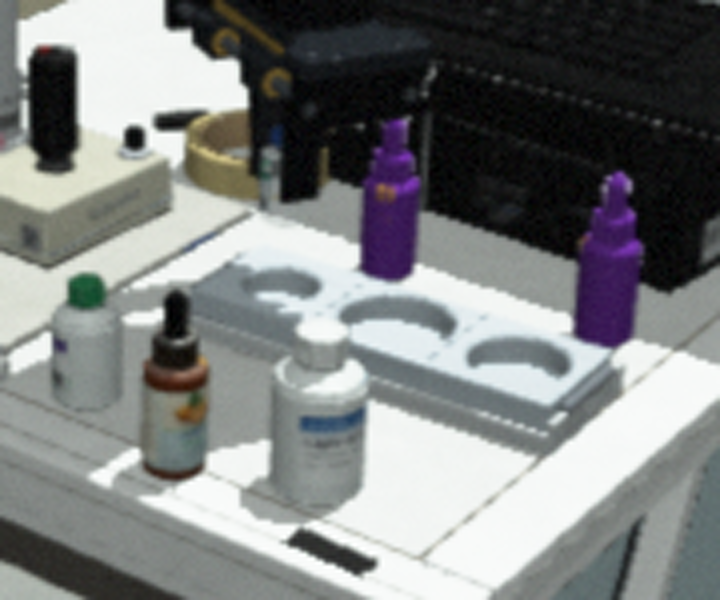

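The bottle is held upright, its underside at about (272,208) in the crop, above the narrow well at (283,285). Checking its lateral position by ray against the well.

Run:
```python
from h import *
p=lambda x,y:(x/4+300,y/4+190)
print("bottom",plane("scene",*p(270,206),.065),"small well",plane("scene",*p(283,285),.026),"large",plane("scene",*p(398,320),.026),"med",plane("scene",*p(519,359),.026))
```

```text
bottom [ 0.57569458 -0.12694392] small well [ 0.56205618 -0.14686531] large [ 0.56613687 -0.22126219] med [ 0.56801999 -0.29599034]
```

View pics/top2.png

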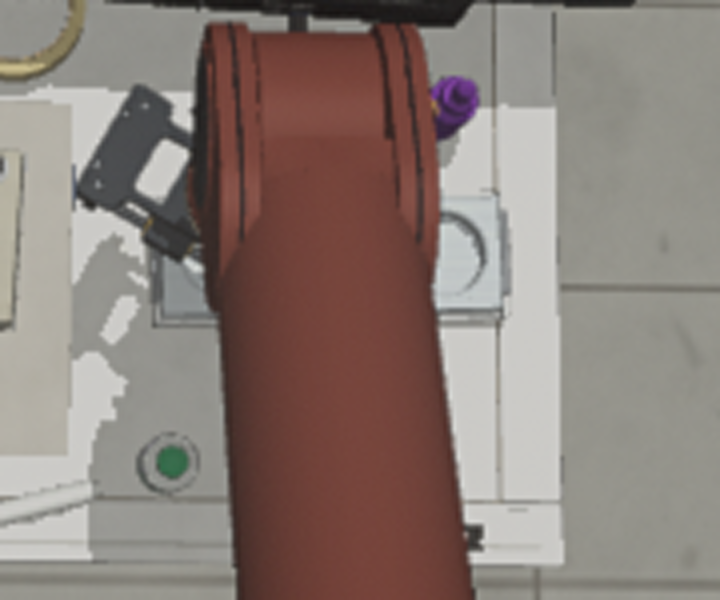

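The arm hides the well in the top view. I'll lower to just above the rim and take one closer look.

```bash
python3 -m crank '[{"travel":[0,0,1.3],"angular":[0,0,0],"gripper":0.8},{"travel":[0,0,1.2],"angular":[0,0,0],"gripper":0.8},{"travel":[0,0,0.7],"angular":[0,0,0],"gripper":0.8},{"travel":[0,0,0],"angular":[0,0,0],"gripper":0.8},{"travel":[0,0,0],"angular":[0,0,0],"gripper":0.8}]'
python3 - <<'E'
from h import *
import cv2
o=read_camera("scene")["color"][200:290,330:450,::-1]; cv2.imwrite(f"pics/scene3.png",cv2.resize(o,None,fx=6,fy=6,interpolation=cv2.INTER_CUBIC))
E
```

```text
t: 7.65
eef_pos: [0.5608, -0.1457, 0.0533]
tool_rot: [-0.806, -3.036, -0.0]
contact_force: [-0.2, 0.0, -0.1]
width: 0.0275
gripper_force: 30.0
```

View pics/scene3.png

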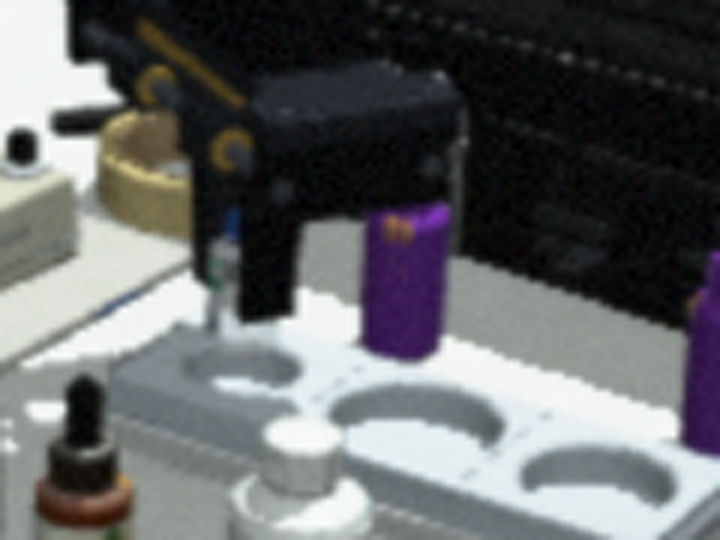

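Run:
```python
from h import *
p=lambda x,y:(x/6+330,y/6+200)
for z in(.0533,.06,.065): print("tip",plane("scene",*p(266,320),z))
for z in(.033,.04,.045): print("bot left",plane("scene",*p(208,335),z))
def proj(cam,P):
    f,cx,cy,c,o=CAL[cam]; q=R.from_rotvec(o).inv().apply(np.array(P)-c); return f*q[0]/q[2]+cx,f*q[1]/q[2]+cy
for P in[(.55,-.165,.0533),(.561,-.1457,.0327),(.561,-.1457,.0887)]:
    u,v=proj("scene",P); print((u-330)*6,(v-200)*6)
```

```text
tip [ 0.55424711 -0.16109586]
tip [ 0.5426743 -0.1688152]
tip [ 0.53403788 -0.17457591]
bot left [ 0.56458086 -0.12787091]
bot left [ 0.55278571 -0.13605358]
bot left [ 0.54436061 -0.14189833]
268.1755340224363 326.7413279467309
240.88444762176857 351.8175935615659
245.16067427322537 217.11609089885883
```

Fingertip and cap appear where the projection of the expected pose puts them (white body foot merges with the white table). Proceed down.

```bash
python3 -m crank '[{"travel":[0,0,0.8],"angular":[0,0,0],"gripper":0.8},{"travel":[0,0,0.7],"angular":[0,0,0],"gripper":0.8},{"travel":[0,0,0.5],"angular":[0,0,0],"gripper":0.8},{"travel":[0,0,0],"angular":[0,0,0],"gripper":0.8}]'
python3 -m crank '[{"travel":[0,0,0.2],"angular":[0,0,0],"gripper":0.8},{"travel":[0,0,0],"angular":[0,0,0],"gripper":0.8},{"travel":[0,0,0],"angular":[0,0,0],"gripper":0.8}]'
```

```text
t: 8.1
eef_pos: [0.5602, -0.1457, 0.0325]
tool_rot: [-0.805, -3.035, -0.0]
contact_force: [-0.6, -0.6, -0.7]
width: 0.0275
gripper_force: 30.0
t: 8.4
eef_pos: [0.561, -0.1459, 0.0317]
tool_rot: [0.806, 3.036, 0.0]
contact_force: [0.1, 0.4, -0.5]
width: 0.0274
gripper_force: 30.0
```

```bash
python3 -m crank '[{"travel":[0,0,0.1],"angular":[0,0,0],"gripper":0.8},{"travel":[0,0,0],"angular":[0,0,0],"gripper":0.8},{"travel":[0,0,0],"angular":[0,0,0],"gripper":0.65},{"travel":[0,0,0],"angular":[0,0,0],"gripper":0.6},{"travel":[0,0,0],"angular":[0,0,0],"gripper":0.4}]'
python3 -m crank '[{"travel":[0,0,0],"angular":[0,0,0],"gripper":0.4},{"travel":[0,0,0],"angular":[0,0,0],"gripper":0.3},{"travel":[0,0,0],"angular":[0,0,0],"gripper":0.3},{"travel":[0,0,-1],"angular":[0,0,0],"gripper":0.3},{"travel":[0,0,-2],"angular":[0,0,0],"gripper":0.3}]'
python3 -m crank '[{"travel":[0,0,-3],"angular":[0,0,0],"gripper":0},{"travel":[0,0,-3],"angular":[0,0,0],"gripper":0},{"travel":[0,0,-3],"angular":[0,0,0],"gripper":0},{"travel":[0,0,-2],"angular":[0,0,0],"gripper":0},{"travel":[0,0,0],"angular":[0,0,0],"gripper":0}]'
```

```text
t: 8.9
eef_pos: [0.561, -0.1459, 0.0307]
tool_rot: [0.806, 3.036, 0.0]
contact_force: [1.1, -0.1, 0.3]
width: 0.0369
gripper_force: 0.0
t: 9.4
eef_pos: [0.5599, -0.1456, 0.0601]
tool_rot: [-0.805, -3.034, -0.001]
contact_force: [0.9, 0.2, -0.6]
width: 0.0603
gripper_force: 0.0
t: 9.9
eef_pos: [0.5627, -0.1459, 0.1746]
tool_rot: [0.804, 3.031, -0.001]
contact_force: [0.1, -0.2, 0.1]
width: 0.0858
gripper_force: 0.0
```

```bash
python3 -m crank '[{"travel":[0,0,0],"angular":[0,0,0.15],"gripper":0},{"travel":[0,0,0],"angular":[0,0,0.15],"gripper":0},{"travel":[0,0,0],"angular":[0,0,0.15],"gripper":0},{"travel":[0,0,0],"angular":[0,0,0.15],"gripper":0},{"travel":[0,0,0],"angular":[0,0,0.15],"gripper":0}]' >/dev/null
python3 -m crank '[{"travel":[0,0,0],"angular":[0,0,0.15],"gripper":0},{"travel":[0,0,0],"angular":[0,0,0.15],"gripper":0},{"travel":[-2.3,-2.6,0],"angular":[0,0,0],"gripper":0},{"travel":[-2.3,-2.6,0],"angular":[0,0,0],"gripper":0},{"travel":[-2.3,-2.7,0],"angular":[0,0,0],"gripper":0}]' >/dev/null
python3 -m crank '[{"travel":[-2.3,-2.7,0],"angular":[0,0,0],"gripper":0},{"travel":[-2.4,-2.7,0],"angular":[0,0,0],"gripper":0},{"travel":[0,0,0],"angular":[0,0,0],"gripper":0},{"travel":[0,0,0],"angular":[0,0,0],"gripper":0}]'
python3 - <<'E'
from h import *
import cv2
o=read_camera("scene")["color"][190:340,300:480,::-1]; cv2.imwrite(f"pics/scene4.png",cv2.resize(o,None,fx=4,fy=4,interpolation=cv2.INTER_CUBIC))
E
```

```text
t: 11.3
eef_pos: [0.4275, -0.2624, 0.1704]
tool_rot: [-2.221, -2.221, 0.0]
contact_force: [-0.3, 0.1, -0.3]
width: 0.0869
gripper_force: 0.0
```

View pics/scene4.png

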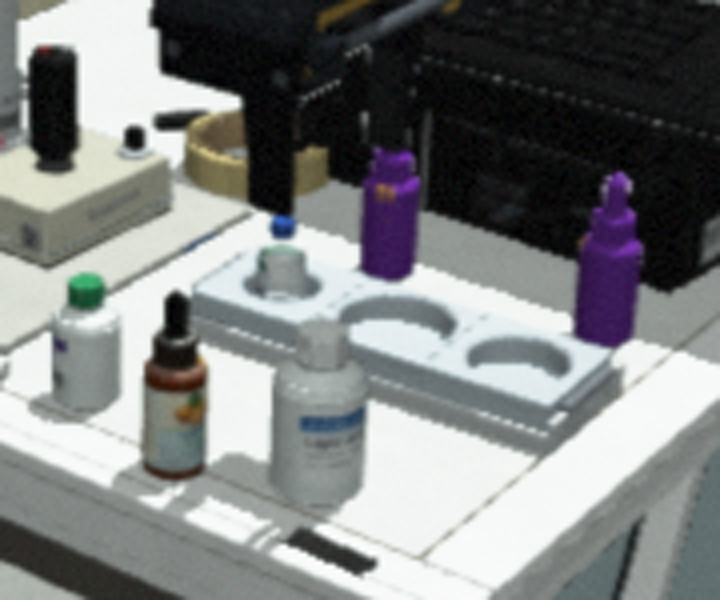

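The small bottle stands centred in its well at (282,268). The gripper is above the large bottle, so I'll descend.

```bash
python3 -m crank '[{"travel":[0,0,3],"angular":[0,0,0],"gripper":0},{"travel":[0,0,3],"angular":[0,0,0],"gripper":0},{"travel":[0,0,3],"angular":[0,0,0],"gripper":0},{"travel":[0,0,2.2],"angular":[0,0,0],"gripper":0},{"travel":[0,0,2],"angular":[0,0,0],"gripper":0}]'
python3 -m crank '[{"travel":[0,0,0],"angular":[0,0,0],"gripper":0},{"travel":[0,0,0],"angular":[0,0,0],"gripper":0.2},{"travel":[0,0,0],"angular":[0,0,0],"gripper":0.35},{"travel":[0,0,0],"angular":[0,0,0],"gripper":0.6},{"travel":[0,0,0],"angular":[0,0,0],"gripper":0.6}]'
python3 -m crank '[{"travel":[0,0,0],"angular":[0,0,0],"gripper":0.6},{"travel":[0,0,0],"angular":[0,0,0],"gripper":0.6},{"travel":[0,0,0],"angular":[0,0,0],"gripper":0.6}]'
```

```text
t: 11.85
eef_pos: [0.4288, -0.2604, 0.0371]
tool_rot: [-2.216, -2.226, -0.001]
contact_force: [0.7, -0.9, 1.0]
width: 0.087
gripper_force: 0.0
t: 12.35
eef_pos: [0.4286, -0.2624, 0.0394]
tool_rot: [2.218, 2.223, 0.0]
contact_force: [1.2, 0.2, -0.5]
width: 0.0627
gripper_force: 0.0
t: 12.65
eef_pos: [0.4281, -0.2623, 0.0388]
tool_rot: [2.219, 2.223, -0.0]
contact_force: [-1.0, 0.0, 3.1]
width: 0.0474
gripper_force: 30.0
```

```bash
python3 -m crank '[{"travel":[0,0,-1],"angular":[0,0,0],"gripper":0.6},{"travel":[0,0,-2],"angular":[0,0,0],"gripper":0.6},{"travel":[0,0,-2],"angular":[0,0,0],"gripper":0.6},{"travel":[0,0,-2],"angular":[0,0,0],"gripper":0.6},{"travel":[0,0,-1],"angular":[0,0,0],"gripper":0.6}]'
python3 -m crank '[{"travel":[0.4,1.2,0],"angular":[0,0,0],"gripper":0.6},{"travel":[0.8,2.5,0],"angular":[0,0,0],"gripper":0.6},{"travel":[0.8,2.5,0],"angular":[0,0,0],"gripper":0.6},{"travel":[0.8,2.5,0],"angular":[0,0,0],"gripper":0.6},{"travel":[0.8,2.5,0],"angular":[0,0,0],"gripper":0.6}]'
python3 -m crank '[{"travel":[0.4,1.5,0],"angular":[0,0,0],"gripper":0.6},{"travel":[0,0.9,0],"angular":[0,0,0],"gripper":0.6},{"travel":[0,0,1.5],"angular":[0,0,0],"gripper":0.6},{"travel":[0,0,1.5],"angular":[0,0,0],"gripper":0.6},{"travel":[0,0,0],"angular":[0,0,0],"gripper":0.6}]'
python3 - <<'E'
from h import *
import cv2
o=read_camera("scene")["color"][190:340,300:480,::-1]; cv2.imwrite(f"pics/scene5.png",cv2.resize(o,None,fx=4,fy=4,interpolation=cv2.INTER_CUBIC))
E
```

```text
t: 13.15
eef_pos: [0.4288, -0.2624, 0.1207]
tool_rot: [2.218, 2.222, 0.001]
contact_force: [-0.3, -0.1, -1.8]
width: 0.0476
gripper_force: 30.0
t: 13.65
eef_pos: [0.5412, -0.2247, 0.1173]
tool_rot: [-2.218, -2.223, 0.0]
contact_force: [0.4, 0.6, -2.0]
width: 0.0474
gripper_force: 30.0
t: 14.15
eef_pos: [0.5611, -0.2219, 0.0849]
tool_rot: [-2.217, -2.219, 0.004]
contact_force: [-0.5, -1.0, -2.2]
width: 0.047
gripper_force: 30.0
```

View pics/scene5.png

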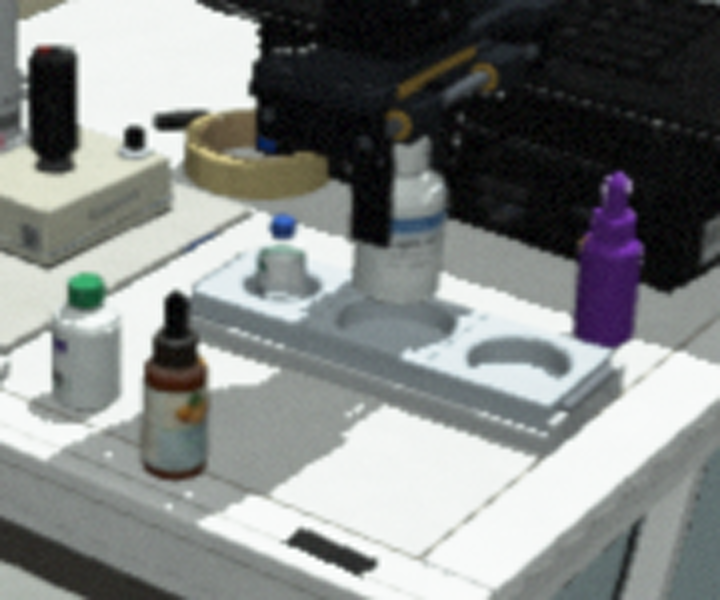

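The large bottle hangs upright and centred (column 399) over the widest well (398,320). Lowering to the floor (TCP z about 0.0485).

```bash
python3 -m crank '[{"travel":[0,0,1],"angular":[0,0,0],"gripper":0.6},{"travel":[0,0,1],"angular":[0,0,0],"gripper":0.6},{"travel":[0,0,1],"angular":[0,0,0],"gripper":0.6},{"travel":[0,0,0.5],"angular":[0,0,0],"gripper":0.6},{"travel":[0,0,0],"angular":[0,0,0],"gripper":0.6}]'
python3 -m crank '[{"travel":[0,0,0],"angular":[0,0,0],"gripper":0.6},{"travel":[0,0,0],"angular":[0,0,0],"gripper":0.6}]'
```

```text
t: 14.7
eef_pos: [0.5634, -0.2216, 0.0525]
tool_rot: [-2.218, -2.223, 0.001]
contact_force: [0.6, -0.7, -1.6]
width: 0.0475
gripper_force: 30.0
t: 14.9
eef_pos: [0.5644, -0.2219, 0.054]
tool_rot: [2.219, 2.223, 0.001]
contact_force: [0.4, -0.7, -0.8]
width: 0.0476
gripper_force: 30.0
```

```bash
python3 -m crank '[{"travel":[0,0,0.3],"angular":[0,0,0],"gripper":0.6},{"travel":[0,0,0.2],"angular":[0,0,0],"gripper":0.6},{"travel":[0,0,0],"angular":[0,0,0],"gripper":0.6},{"travel":[0,0,0],"angular":[0,0,0],"gripper":0.6}]'
python3 -m crank '[{"travel":[0,0,0.05],"angular":[0,0,0],"gripper":0.5},{"travel":[0,0,0],"angular":[0,0,0],"gripper":0.4},{"travel":[0,0,0],"angular":[0,0,0],"gripper":0.2},{"travel":[0,0,0],"angular":[0,0,0],"gripper":0.1},{"travel":[0,0,0],"angular":[0,0,0],"gripper":0.1}]'
python3 -m crank '[{"travel":[0,0,0],"angular":[0,0,0],"gripper":0.1},{"travel":[0,0,0],"angular":[0,0,0],"gripper":0.1},{"travel":[0,0,-1],"angular":[0,0,0],"gripper":0.1},{"travel":[0,0,-2.5],"angular":[0,0,0],"gripper":0},{"travel":[0,0,-3],"angular":[0,0,0],"gripper":0}]'
python3 -m crank '[{"travel":[0,0,-3],"angular":[0,0,0],"gripper":0},{"travel":[0,0,-2.5],"angular":[0,0,0],"gripper":0},{"travel":[0,0,0],"angular":[0,0,0],"gripper":0},{"travel":[0,0,0],"angular":[0,0,0],"gripper":0}]'
```

```text
t: 15.3
eef_pos: [0.5642, -0.2219, 0.0489]
tool_rot: [2.219, 2.223, 0.0]
contact_force: [-1.9, 1.0, 3.2]
width: 0.0473
gripper_force: 30.0
t: 15.8
eef_pos: [0.564, -0.2218, 0.0479]
tool_rot: [-2.219, -2.223, 0.0]
contact_force: [-0.3, -0.8, 0.0]
width: 0.0687
gripper_force: 0.0
t: 16.3
eef_pos: [0.5634, -0.2216, 0.1135]
tool_rot: [-2.218, -2.223, 0.001]
contact_force: [0.7, -1.1, 0.2]
width: 0.0848
gripper_force: 0.0
t: 16.7
eef_pos: [0.5643, -0.2219, 0.169]
tool_rot: [2.218, 2.223, 0.001]
contact_force: [0.9, -0.4, -0.7]
width: 0.0875
gripper_force: 0.0
```

```bash
python3 -m crank '[{"travel":[2.1,-2.8,0],"angular":[0,0,0],"gripper":0},{"travel":[2.1,-2.8,0],"angular":[0,0,0],"gripper":0},{"travel":[2.2,-2.8,0],"angular":[0,0,0],"gripper":0},{"travel":[2.2,-2.8,0],"angular":[0,0,0],"gripper":0},{"travel":[2.2,-2.7,0],"angular":[0,0,0],"gripper":0}]'
python3 -m crank '[{"travel":[0,0,0],"angular":[0,0,0],"gripper":0},{"travel":[0,0,3],"angular":[0,0,0],"gripper":0},{"travel":[0,0,2],"angular":[0,0,0],"gripper":0},{"travel":[0,0,0],"angular":[0,0,0],"gripper":0},{"travel":[0,0,0],"angular":[0,0,0],"gripper":0}]'
python3 - <<'E'
from h import *
import cv2
o=read_camera("scene")["color"][190:340,300:480,::-1]; cv2.imwrite(f"pics/scene6.png",cv2.resize(o,None,fx=4,fy=4,interpolation=cv2.INTER_CUBIC))
E
```

```text
t: 17.2
eef_pos: [0.4228, -0.1132, 0.1669]
tool_rot: [-2.218, -2.222, 0.001]
contact_force: [0.5, 1.0, -0.1]
width: 0.0874
gripper_force: 0.0
t: 17.7
eef_pos: [0.4246, -0.1141, 0.1179]
tool_rot: [-2.218, -2.223, 0.0]
contact_force: [-0.2, -0.5, 0.4]
width: 0.087
gripper_force: 0.0
```

View pics/scene6.png

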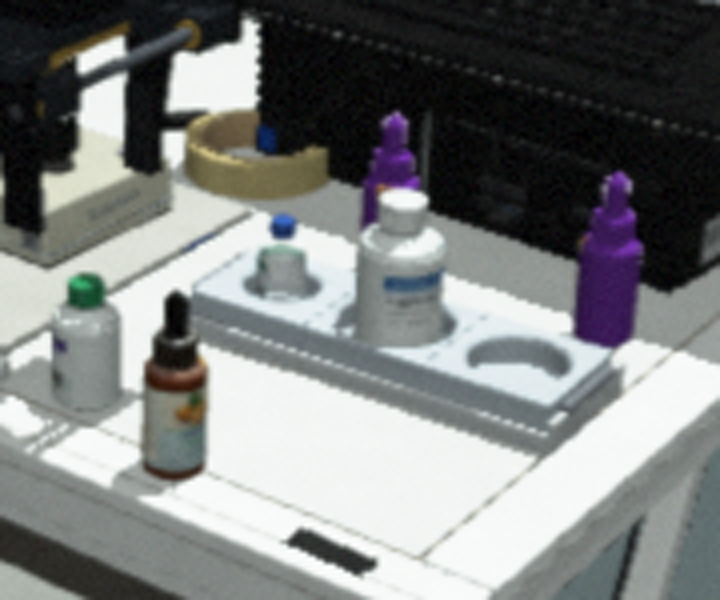

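The large bottle stands centred in the widest well at (402,270). The fingertips at (25,230) and (148,170) straddle the medium bottle's column (87). Descending.

```bash
python3 -m crank '[{"travel":[0,0,2.5],"angular":[0,0,0],"gripper":0},{"travel":[0,0,2.5],"angular":[0,0,0],"gripper":0},{"travel":[0,0,2],"angular":[0,0,0],"gripper":0},{"travel":[0,0,1.6],"angular":[0,0,0],"gripper":0},{"travel":[0,0,0],"angular":[0,0,0],"gripper":0.2}]'
python3 -m crank '[{"travel":[0,0,0],"angular":[0,0,0],"gripper":0.35},{"travel":[0,0,0],"angular":[0,0,0],"gripper":0.5},{"travel":[0,0,0],"angular":[0,0,0],"gripper":0.7},{"travel":[0,0,0],"angular":[0,0,0],"gripper":0.7},{"travel":[0,0,0],"angular":[0,0,0],"gripper":0.7}]'
python3 -m crank '[{"travel":[0,0,0],"angular":[0,0,0],"gripper":0.7},{"travel":[0,0,0],"angular":[0,0,0],"gripper":0.7},{"travel":[0,0,0],"angular":[0,0,0],"gripper":0.7}]'
```

```text
t: 18.25
eef_pos: [0.4242, -0.114, 0.0313]
tool_rot: [-2.218, -2.222, 0.001]
contact_force: [-1.3, 0.3, 0.1]
width: 0.0838
gripper_force: 0.0
t: 18.75
eef_pos: [0.425, -0.1142, 0.0324]
tool_rot: [2.219, 2.223, 0.0]
contact_force: [0.2, 0.1, -0.8]
width: 0.0474
gripper_force: 0.0
t: 19.05
eef_pos: [0.4249, -0.1141, 0.0322]
tool_rot: [2.219, 2.224, 0.0]
contact_force: [-0.4, -0.4, 2.8]
width: 0.0374
gripper_force: 30.0
```

```bash
python3 -m crank '[{"travel":[0,0,-1],"angular":[0,0,0],"gripper":0.7},{"travel":[0,0,-2.5],"angular":[0,0,0],"gripper":0.7},{"travel":[0,0,-2.5],"angular":[0,0,0],"gripper":0.7},{"travel":[0,0,-2.5],"angular":[0,0,0],"gripper":0.7},{"travel":[0,0,-2.5],"angular":[0,0,0],"gripper":0.7}]'
python3 -m crank '[{"travel":[0,0,-2],"angular":[0,0,0],"gripper":0.7},{"travel":[-1,-0.2,0],"angular":[0,0,0],"gripper":0.7},{"travel":[-2.2,2,0],"angular":[0,0,0],"gripper":0.7},{"travel":[-2.4,2,0],"angular":[0,0,0],"gripper":0.7},{"travel":[-2.4,2,0],"angular":[0,0,0],"gripper":0.7}]'
python3 -m crank '[{"travel":[-2.4,2,0],"angular":[0,0,0],"gripper":0.7},{"travel":[-2.4,2,0],"angular":[0,0,0],"gripper":0.7},{"travel":[-2.4,2,0],"angular":[0,0,0],"gripper":0.7},{"travel":[-2,1.4,0],"angular":[0,0,0],"gripper":0.7},{"travel":[-1,1,0],"angular":[0,0,0],"gripper":0.7}]'
python3 -m crank '[{"travel":[0,0,0],"angular":[0,0,0],"gripper":0.7},{"travel":[0,0,2],"angular":[0,0,0],"gripper":0.7},{"travel":[0,0,2],"angular":[0,0,0],"gripper":0.7},{"travel":[0,0,2],"angular":[0,0,0],"gripper":0.7},{"travel":[0,0,2],"angular":[0,0,0],"gripper":0.7}]'
python3 -m crank '[{"travel":[0,0,0],"angular":[0,0,0],"gripper":0.7},{"travel":[0,0,0],"angular":[0,0,0],"gripper":0.7}]'
python3 - <<'E'
from h import *
import cv2
o=read_camera("scene")["color"][190:340,300:480,::-1]; cv2.imwrite(f"pics/scene7.png",cv2.resize(o,None,fx=4,fy=4,interpolation=cv2.INTER_CUBIC))
E
```

```text
t: 19.55
eef_pos: [0.4247, -0.1139, 0.1437]
tool_rot: [2.219, 2.224, 0.0]
contact_force: [0.7, -1.0, -0.7]
width: 0.0372
gripper_force: 30.0
t: 20.05
eef_pos: [0.483, -0.1954, 0.1615]
tool_rot: [-2.219, -2.223, 0.001]
contact_force: [0.1, -0.3, -0.7]
width: 0.0372
gripper_force: 30.0
t: 20.55
eef_pos: [0.5668, -0.2985, 0.1605]
tool_rot: [-2.22, -2.22, 0.002]
contact_force: [0.1, 0.3, -0.4]
width: 0.0373
gripper_force: 30.0
t: 21.05
eef_pos: [0.5662, -0.2951, 0.0809]
tool_rot: [-2.218, -2.224, 0.0]
contact_force: [0.9, -0.2, -0.5]
width: 0.0371
gripper_force: 30.0
t: 21.25
eef_pos: [0.5666, -0.2954, 0.0822]
tool_rot: [-2.218, -2.223, 0.0]
contact_force: [-0.0, -0.1, 0.7]
width: 0.0376
gripper_force: 30.0
```

View pics/scene7.png

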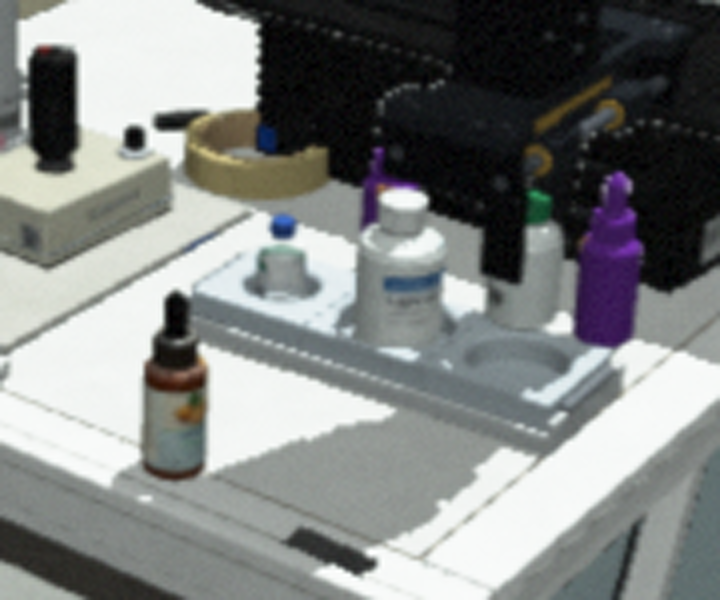

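The medium bottle hangs upright (column 524) over the last well (519,360), about 2 mm off, well inside the clearance. Lowering, then opening only partly because of the purple bottle.

```bash
python3 -m crank '[{"travel":[0,0,1],"angular":[0,0,0],"gripper":0.7},{"travel":[0,0,1],"angular":[0,0,0],"gripper":0.7},{"travel":[0,0,1],"angular":[0,0,0],"gripper":0.7},{"travel":[0,0,0.6],"angular":[0,0,0],"gripper":0.7},{"travel":[0,0,0],"angular":[0,0,0],"gripper":0.7}]'
python3 -m crank '[{"travel":[0,0,0.3],"angular":[0,0,0],"gripper":0.7},{"travel":[0,0,0.1],"angular":[0,0,0],"gripper":0.7},{"travel":[0,0,0],"angular":[0,0,0],"gripper":0.7},{"travel":[0,0,0],"angular":[0,0,0],"gripper":0.7}]'
```

```text
t: 21.8
eef_pos: [0.5664, -0.2954, 0.0445]
tool_rot: [-2.217, -2.222, 0.001]
contact_force: [-0.1, 0.2, -1.3]
width: 0.037
gripper_force: 30.0
t: 22.2
eef_pos: [0.5674, -0.2959, 0.0423]
tool_rot: [2.219, 2.223, 0.0]
contact_force: [0.1, -0.3, 0.0]
width: 0.037
gripper_force: 30.0
```

```bash
python3 -m crank '[{"travel":[0,0,0],"angular":[0,0,0],"gripper":0.55},{"travel":[0,0,0],"angular":[0,0,0],"gripper":0.45},{"travel":[0,0,0],"angular":[0,0,0],"gripper":0.3},{"travel":[0,0,0],"angular":[0,0,0],"gripper":0.3},{"travel":[0,0,0],"angular":[0,0,0],"gripper":0.3}]'
python3 -m crank '[{"travel":[0,0,0],"angular":[0,0,0],"gripper":0.3},{"travel":[0,0,-1],"angular":[0,0,0],"gripper":0.3},{"travel":[0,0,-2],"angular":[0,0,0],"gripper":0.3},{"travel":[0,0,-3],"angular":[0,0,0],"gripper":0.3},{"travel":[0,0,-3],"angular":[0,0,0],"gripper":0.3}]'
python3 -m crank '[{"travel":[0,0,-3],"angular":[0,0,0],"gripper":0.3},{"travel":[0,0,-3],"angular":[0,0,0],"gripper":0.3},{"travel":[-3,-3,0],"angular":[0,0,0],"gripper":0.3},{"travel":[-3,-3,0],"angular":[0,0,0],"gripper":0.3},{"travel":[-3,-3,0],"angular":[0,0,0],"gripper":0.3}]'
python3 -m crank '[{"travel":[-3,-3,0],"angular":[0,0,0],"gripper":0.3},{"travel":[-3,-3,0],"angular":[0,0,0],"gripper":0.3},{"travel":[0,0,0],"angular":[0,0,0],"gripper":0.3},{"travel":[0,0,0],"angular":[0,0,0],"gripper":0.3}]'
python3 - <<'E'
from h import *
import cv2
a=read_camera("scene")["color"][200:345,300:480,::-1]; b=read_camera("top")["color"][175:320,320:460,::-1]
cv2.imwrite("pics/fin.png",cv2.resize(cv2.hconcat([a,b]),None,fx=2.5,fy=2.5,interpolation=cv2.INTER_CUBIC))
E
```

```text
t: 22.7
eef_pos: [0.5672, -0.2958, 0.0421]
tool_rot: [-2.219, -2.224, -0.0]
contact_force: [-0.2, -1.0, -0.2]
width: 0.0587
gripper_force: 0.0
t: 23.2
eef_pos: [0.5671, -0.2957, 0.1336]
tool_rot: [-2.219, -2.224, -0.0]
contact_force: [-0.4, -0.4, 0.2]
width: 0.0604
gripper_force: 0.0
t: 23.7
eef_pos: [0.4766, -0.3868, 0.1933]
tool_rot: [2.217, 2.224, 0.0]
contact_force: [1.0, -0.7, -0.1]
width: 0.0608
gripper_force: 0.0
t: 24.1
eef_pos: [0.4166, -0.4471, 0.1928]
tool_rot: [2.222, 2.22, -0.0]
contact_force: [0.9, 0.9, -0.1]
width: 0.0608
gripper_force: 0.0
```

View pics/fin.png

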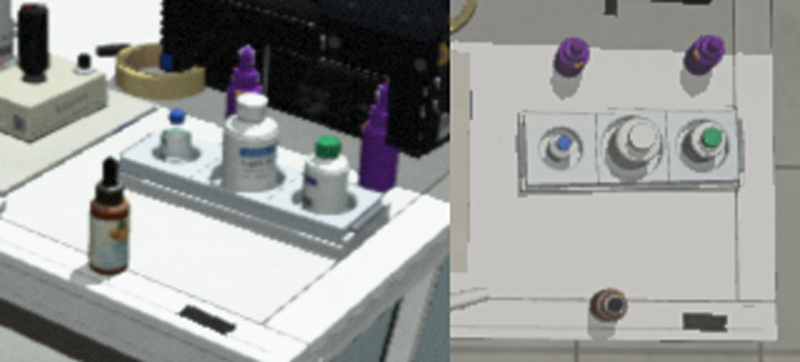

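All three bottles stand upright in their wells: small at (562,148), large at (635,140) and medium at (708,142) in the top half. The dropper and the purple bottles haven't moved. Handing in.

```bash
python3 -c "
from plant import *
print(hand_in())"
```

```text
the job is handed in; nothing more can be done
None
```

The three white bottles stand upright in their matching wells, the arm went nowhere near the objective tube, the dropper bottle has not moved, and the job was handed in at about 24 s.

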